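# Clamp a rubber stopper in the quick-release vise

### The job

Clamp the rubber stopper that stands in the small bench vise, so that it is ready for boring: squeeze the quick-release lever against its finger rest, slide the moving jaw gently up until the stopper is lightly caught between both jaws, and let the lever go so that it locks. Then screw the jaw tight with the crank handle (clockwise seen from the handle end) until the stopper is held firmly but not crushed; leave it upright and leave the small things round the vise where they stand.

Things in the scene. Friction and masses are not known exactly. Their poses are not given: they have to be found in the camera images.
- vise: Grey bench vise fixed to the desk, bed 100 mm wide (x), 225 mm long (y), its top 20 mm above the desk. Origin on the desk, mid-width; y axis runs from the fixed jaw (-y end) to the crank handle (+y end), x across (+x away from the robot at yaw 0), z up. Yaw up to 0.3 rad either way. Jaws reach 66 mm above the desk.
- fixed_face (a point): Middle of the fixed jaw's steel face, 42 mm above the desk; faces the vise's +y. Face 80 mm wide, 40 mm high. Axes as the vise's.
- jaw_face (a point): Middle of the moving jaw's steel face, 42 mm above the desk, facing the vise's -y towards the fixed face; axes as the vise's. The jaw moves with the carriage and up to 8 mm ahead of it by the screw, on a stiff spring (12 N/mm). Pressing the stopper against the fixed jaw with over 15 N before the handle is turned is too rough.
- rest_pad (a point): Fixed finger rest, a steel upright 34 mm wide and 10 mm thick on the carriage of the moving jaw, top 115 mm above the desk. The point is in the middle of its outer face (the one towards the jaws, vise's -y), 97 mm above the desk, 18 mm below its top. The grey carriage block under it is 65 mm high.
- lever_pad (a point): Quick-release lever, a ribbed steel upright 30 mm wide, 7 mm thick, hinged in the carriage. Point: middle of its outer face (towards the handle, vise's +y), 97 mm above the desk, 42 mm from rest_pad along y when let go. Pinch rest and lever together from above, fingers closing along y; the lever moves about 9 mm to its stop (4 to 9 N).
- lever (a joint): Lever angle, rad: about 0 let go (locked), 0.13 fully squeezed; the carriage is free above 0.04.
- carriage (a joint): Travel of the carriage, m: 0 fully open (as at the start), grows as the moving jaw closes towards the fixed jaw (vise's -y), at most 0.075. With the lever held squeezed it slides with about 2 N; with the lever let go it is locked wherever it stands.
- crank_grip (a point): Middle of the black round crank grip (16 mm thick, 46 mm long along the vise's y, pointing outward, spins freely on its pin), 45 mm from the screw's axis, 87 mm above the desk at the start, its arm leaning 0.6 rad from upright to the vise's +x. It swings in the vise's x-z plane. Take it from above with the fingers across it (closing along the vise's x).
- hub (a point): Point on the screw's axis straight across from crank_grip, 50 mm above the desk; the axis is the vise's y. It travels with the carriage.
- handle (a joint): Crank angle, rad: 0 at the start, grows as the arm comes over the top towards the vise's -x (clockwise from the handle end, tightening), at most 1.4; jaw advance 6 mm per rad; stays where left. At the grip, free turning takes 7 to 8 N along the arc, plus 0.13 N per newton of clamp: well clamped (about 30 N) at 11 to 12 N.
- stopper: The reddish-brown rubber stopper to be clamped, 27 mm across, 24 mm high, loose on the bed between the jaws. Origin at the centre of its underside, 20 mm above the desk. Needs 18 N of clamp at least; more than 50 N crushes it.
- stopper_mid (a point): Centre of the stopper, 12 mm above its underside.
- jaw: Moving jaw, 88 mm wide, 15 mm thick, 44 mm high. Origin (for reference only) 10 mm behind its face and at desk height; axes as the vise's.
- spare_a: Smaller reddish-brown spare stopper, 25 mm across and 22 mm high, standing beside the vise; leave alone. Origin under its centre.
- spare_b: Black spare stopper, 22 mm across and 20 mm high, beside the vise; leave alone. Origin under its centre.
- vial_a: Small vial with a white cap, 22 mm across and 58 mm high, beside the vise; leave alone. Origin under its centre.
- vial_b: Small vial with a red cap, 22 mm across and 58 mm high, beside the vise; leave alone. Origin under its centre.
- dish: Petri dish, 65 mm across and 15 mm high, off the vise's fixed-jaw end; leave alone. Origin under its centre.

How it is judged:
By the outcome, as a careful person would: the job done as asked, in the order asked, and still so for the second after the job is handed in, with the robot touching nothing.
It also fails if it takes over 56 s, if anything falls off the work surface, if the arm or the gripper's body presses on something with over 40 N, if the wrist force passes 120 N, or if a joint passes its speed limit or range.

### The arm

A 6-joint arm with a two-finger parallel gripper is mounted at the origin on a cart in front of the work surface, level with it; the furniture and walls round the work are solid. World frame = base frame: x ahead of the robot, y to its left, z up, the work surface at z = 0. Lengths are in m, angles in degrees, forces in N, time in s.
With the tool pointing down it reaches from about 0.35 to 0.975 m from the base axis. Payload 7.1 kg.
Tool frame: the origin (TCP) lies between the finger pads; the fingertips stand 14 mm ahead of it and the grasp point (between the pads) lies 5 mm behind it (bot.nose_length is the distance from the TCP to the fingertips, in m); z points along the fingers, x is the direction in which the jaws open and shut, and the axes are right-handed (so a half turn about z gives the same grasp; the last joint's range is limited). The gripper opens to 88 mm and grips with 3 to 60 N. Pads are 20 mm wide; open, the fingers measure 115 mm over their backs; the gripper's body (75 mm by 178 mm) begins 61 mm behind the grasp point.
Start: joints at [67.323, 24.242, 93.386, -0, 62.372, -1.089], TCP at [0.23, 0.581, 0.212] pointing down, gripper open.
Joint ranges: [-172.04, 172.04], [-51.8, 120.97], [4.93, 147.93], [-75.15, 255.16], [6.16, 154.13], [-145.62, 145.62]. Speed limits (degrees/s): [136.94, 136.94, 172.46, 180, 180, 180].

### API

Orientations are given as [roll, pitch, yaw] about the fixed x, y, z axes, in that order (R = Rz(yaw) Ry(pitch) Rx(roll)).
In Python, from cell import bot gives the robot as it stands. The module is installed in compiled form; this text tells all that it offers. Calls block until the motion is done:
- bot.goto(position, orientation): joint-space move of the TCP to a pose.
- bot.move_straight(position, orientation=None, max_speed=0.15, threshold=None): straight line of the TCP; orientation=None keeps the orientation; max_speed is the mean speed in m/s. With threshold (N) it stops when the force on the tool has changed by that much, and returns True; else False.
- bot.movej(angles): joint-space move.
- bot.move_gripper(opening): opening from 0.0 (shut) to 1.0 (fully open); the grip force is fixed at half the most; returns when the fingers have stopped.
- bot.pause(seconds).
- bot.inverse_kinematics(position, orientation): joint angles nearest the present ones, or None.
- bot.get_state(): the state.
- bot.snapshot(name): name is "scene" or "top"; returns the picture (480x640x3 uint8, blue, green, red); there is no depth.
- bot.get_calibration(name): a dict with "mtx" (3x3 intrinsics, pixels), "dist" ([k1, k2, p1, p2, k3] as OpenCV has them; the pictures are not rectified), "rvec" (rotation vector, rad) and "tvec" (3), from world to camera coordinates, as OpenCV has them. Camera axes: x right, y down, z forward; pixel columns grow to the right and rows downward; lengths in m; the calibration is good to about 2 mm. A picture is of the moment at which its call begins. get_calibration takes no time and is no camera call.
A pose or a line that the arm cannot do raises bot.Unreachable and nothing moves.
- bot.finish_job(): hands the job in, once; it reports no verdict.
Trained networks look in the newest picture that a camera, given by its name, has taken for a name from the list of things; names that differ only in an ending like _2 or _b are one class to them, and where a whole thing is asked for, a point or a joint stands for the part that bears it (a point fixed in the world has none). Each returns a list of dicts, best first, with "score" (0 to 1); they miss things now and then, are a little off and sometimes report something else, mostly with a low value. They report only what shows in the picture. A call takes as long as a camera call.
- bot.silhouettes(camera, query): "pixels" (480x640 bool, what is visible of it) and "box" ([left, top, right, bottom] in pixels, round what is visible of it).
- bot.place_of(camera, query): "at" ([column, row] in pixels: a listed point, or the origin of a listed thing).
The state is a dict: "clock": time; "joints": joint angles; "qvel": joint speeds; "tau": joint torques, N m; "position": TCP position; "orientation": TCP orientation; "contact_force": force on the tool from outside, world axes, zero at the start; "moment": the same for the moment, N m; "gripper_width": opening from 0.0 (shut) to 1.0 (fully open).
Only numpy, scipy, OpenCV 4.12 (cv2) and the standard library are available. Lean on these libraries where they do the work, as an engineer would, in place of code of your own. Each camera call takes 0.05 s, during which the arm holds its last target. There are 200 camera calls.

## Working session

There is one attempt and no reset: what is moved stays moved. The work goes in short steps, each a Python script; the robot and the scene stay as the last script left them, time stands still between calls to the robot, and variables do not carry over. Pictures are saved under pics/ and viewed, about 8 in all and at most 12, crops included, and the job is handed in when it is done.

```bash
mkdir -p pics; cat > h.py <<'E'
import numpy as np, cv2
from cell import bot
def ray(cam,px):
    c=bot.get_calibration(cam);K=np.array(c["mtx"]);d=np.array(c["dist"])
    R=cv2.Rodrigues(np.array(c["rvec"],float))[0];t=np.array(c["tvec"],float).ravel()
    u=cv2.undistortPoints(np.array([[px]],float),K,d).ravel()
    return -R.T@t, R.T@np.array([u[0],u[1],1.])
def atz(cam,px,z):
    o,v=ray(cam,px); return o+v*(z-o[2])/v[2]
def proj(cam,p):
    c=bot.get_calibration(cam)
    return cv2.projectPoints(np.array([p],float),np.array(c["rvec"],float),np.array(c["tvec"],float),np.array(c["mtx"]),np.array(c["dist"]))[0].ravel()
Z=dict(fixed_face=.042,jaw_face=.042,rest_pad=.097,lever_pad=.097,crank_grip=.087,hub=.05,stopper_mid=.032,vise=0,spare_a=0,spare_b=0,vial_a=0,vial_b=0,dish=0)
def look(names=Z,cams=("scene","top"),save=None):
    out={}
    for cam in cams:
        im=bot.snapshot(cam)
        if save: cv2.imwrite(f"pics/{save}_{cam}.png",im)
        for n in names:
            for r in bot.place_of(cam,n)[:1]:
                p=atz(cam,r["at"],Z[n]); out[cam,n]=p
                print(cam,n,round(r["score"],2),np.round(r["at"],1),np.round(p,4))
    return out
E
python3 - <<'E'
from h import *
look(save="a")
for c in("scene","top"): print(c,ray(c,[320,240]))
s=bot.get_state();print(s["clock"],s["orientation"],s["gripper_width"])
E
```

```text
scene fixed_face 0.82 [335.5 261.3] [ 0.5517 -0.0703  0.042 ]
scene jaw_face 0.84 [300.6 237.1] [0.5491 0.0213 0.042 ]
scene rest_pad 0.9 [291.4 199.7] [0.5525 0.0524 0.097 ]
scene lever_pad 0.66 [277.4 195. ] [0.543  0.0803 0.097 ]
scene crank_grip 0.67 [260.6 178.9] [0.5635 0.17   0.087 ]
scene hub 0.56 [249.8 197.4] [0.5458 0.1819 0.05  ]
scene stopper_mid 0.57 [328.3 261.3] [ 0.552  -0.0515  0.032 ]
scene vise 0.67 [297.4 252.9] [0.5545 0.0396 0.    ]
scene spare_a 0.65 [270.  291.7] [ 0.4567 -0.0297  0.    ]
scene spare_b 0.65 [270.  291.7] [ 0.4567 -0.0297  0.    ]
scene vial_a 0.92 [290.8 305.9] [ 0.4631 -0.0784  0.    ]
scene vial_b 0.92 [290.8 305.9] [ 0.4631 -0.0784  0.    ]
scene dish 0.94 [372.7 312.7] [ 0.5523 -0.1617  0.    ]
top fixed_face 0.73 [357.9 228.5] [ 0.5496 -0.0758  0.042 ]
top jaw_face 0.78 [306.1 230.7] [0.5448 0.0276 0.042 ]
top rest_pad 0.84 [296.8 224.5] [0.5489 0.0414 0.097 ]
top lever_pad 0.46 [274.8 227.5] [0.5431 0.0828 0.097 ]
top crank_grip 0.56 [225.8 216.9] [0.5648 0.1794 0.087 ]
top hub 0.64 [228.8 232.6] [0.5392 0.1814 0.05  ]
top stopper_mid 0.64 [346.2 231.1] [ 0.5456 -0.0527  0.032 ]
top vise 0.86 [306.7 230.1] [0.5518 0.0293 0.    ]
top spare_a 0.67 [367.6 196.9] [ 0.623  -0.0983  0.    ]
top spare_b 0.67 [367.6 196.9] [ 0.623  -0.0983  0.    ]
top vial_a 0.71 [338.5 190.9] [ 0.6357 -0.0369  0.    ]
top vial_b 0.71 [338.5 190.9] [ 0.6357 -0.0369  0.    ]
top dish 0.78 [395.7 231.3] [ 0.5499 -0.1566  0.    ]
scene (array([ 0.0806578 , -0.67563478,  0.53671753]), array([ 0.50607528,  0.69436425, -0.51193541]))
top (array([ 0.42164738, -0.03584935,  0.94229208]), array([ 0.11530411,  0.03914003, -0.99307807]))
1.4 [1.79997542e+02 2.74934425e-03 6.84102879e+01] 0.9991413137702552
```

```bash
python3 - <<'E'
import cv2
a=cv2.imread("pics/a_top.png")[150:310,180:440]; cv2.imwrite("pics/a1.png",cv2.resize(a,None,fx=3,fy=3,interpolation=2))
a=cv2.imread("pics/a_scene.png")[150:350,220:420]; cv2.imwrite("pics/a2.png",cv2.resize(a,None,fx=3,fy=3,interpolation=2))
E
```

```text
(no output)
```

View pics/a1.png

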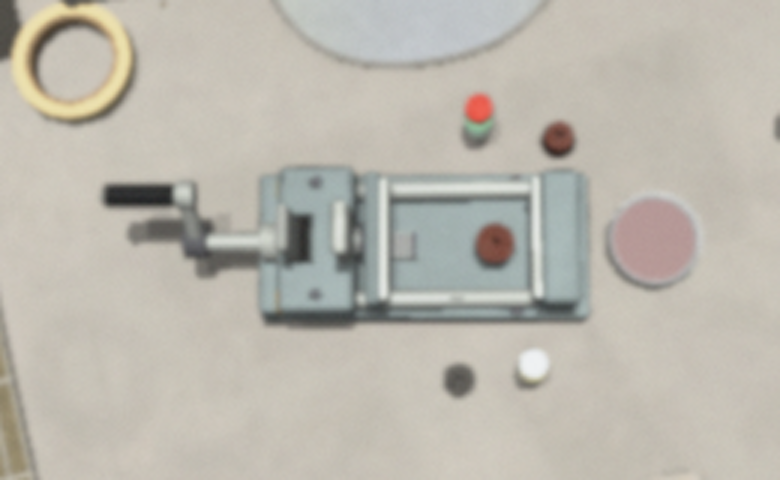

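View pics/a2.png

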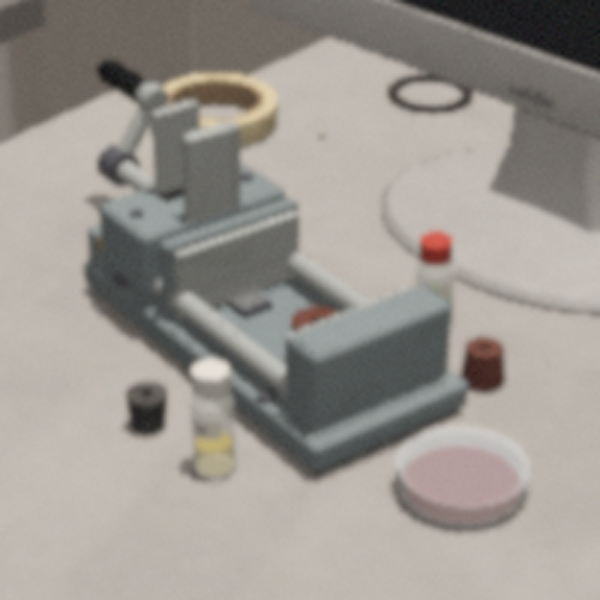

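The top view shows the vise almost square to the camera. In the crop the rest is at about (340,228), the lever at (282,235), the stopper at (495,244) and the crank grip at (140,195). The networks mostly agree on these. The `rest_pad` and `lever_pad` points from the top camera are 41.4 mm apart, against 42 mm expected. Yaw is about 2°.

```bash
python3 - <<'E'
from h import *
# yaw check from bed edges in top crop (full px = 180+u/3, 150+v/3), bed top z=.02
for a,b in (((270,313),(588,309)),((365,176),(588,172))):
    p,q=[atz("top",[180+u/3,150+v/3],.02) for u,v in (a,b)]; d=p-q
    print(p.round(4),q.round(4),"yaw",-np.arctan2(d[0],d[1]))
bot.goto([.547,.058,.19],[180,0,92])
s=bot.get_state();print(s["clock"],s["position"],s["contact_force"],s["joints"])
look(["rest_pad","lever_pad"],save="b")
E
```

```text
[0.4989 0.1022 0.02  ] [ 0.5026 -0.1134  0.02  ] yaw 0.01739621802692158
[0.5936 0.0389 0.02  ] [ 0.5968 -0.1142  0.02  ] yaw 0.02138689958780709
3.5917 [0.54703598 0.05865563 0.19004021] [ 0.22890816 -0.49534258  0.14392579] [ 4.87754798e+00  1.95637167e+01  1.03959655e+02  6.57783624e-03
  5.64686025e+01 -8.71688281e+01]
scene rest_pad 0.62 [290.3 199.5] [0.5515 0.054  0.097 ]
scene lever_pad 0.7 [276.5 197.5] [0.5368 0.0733 0.097 ]
top rest_pad 0.56 [275.7 228.7] [0.5408 0.081  0.097 ]
top lever_pad 0.59 [273.1 228.4] [0.5414 0.086  0.097 ]
```

View pics/b_scene.png

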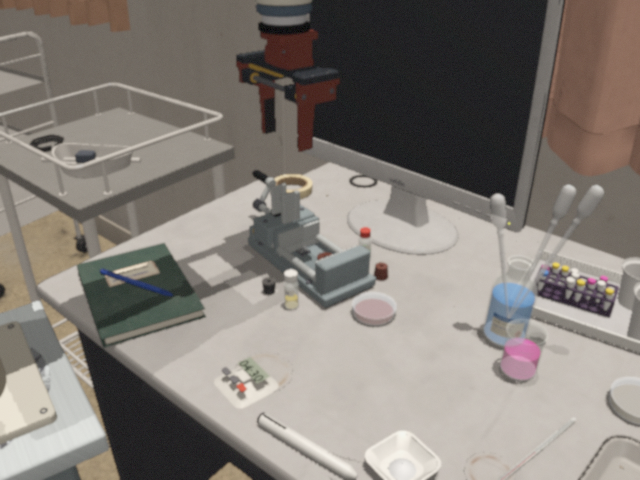

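The fingers straddle the rest and lever (around pixel 290,200), and the monitor is well clear. From the bed edges the yaw is about 0.02 and the axis x is about 0.546 at this y.

```bash
python3 - <<'E'
from h import *
O=[180,0,91.3]
print(bot.move_straight([.546,.0585,.092],O,max_speed=.08,threshold=10))
s=bot.get_state();print(s["clock"],s["position"],s["contact_force"])
look(["rest_pad","lever_pad"],cams=("scene",),save="c")
bot.move_gripper(0.0)
s=bot.get_state();print(s["clock"],s["position"],s["contact_force"],s["gripper_width"]*88)
im=bot.snapshot("scene");a=bot.snapshot("top")
cv2.imwrite("pics/d.png",cv2.resize(im[120:330,200:410],None,fx=2.8,fy=2.8))
E
```

```text
False
5.2667 [0.54643478 0.05854788 0.09253624] [-0.03674861 -0.28801553 -0.47531298]
scene rest_pad 0.67 [293.1 198.7] [0.5568 0.0538 0.097 ]
scene lever_pad 0.86 [278.1 194.9] [0.5441 0.0799 0.097 ]
6.3417 [0.54600991 0.05822224 0.09202938] [-0.35401562 -2.34650338  1.72811175] 30.9673738252686
```

View pics/d.png

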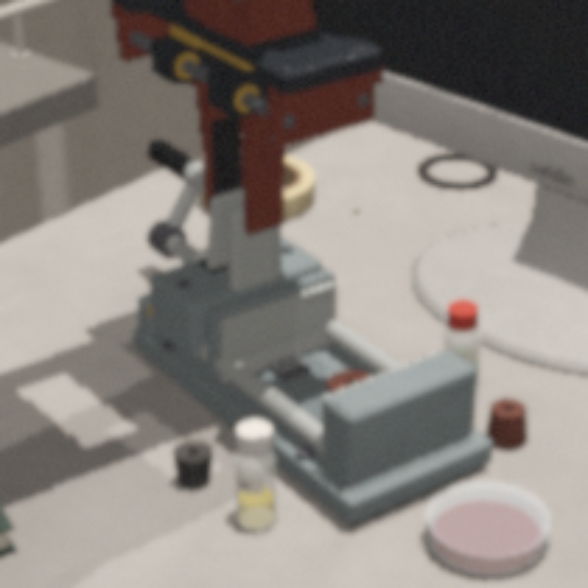

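The lever is squeezed: the gap is 31 mm, with both uprights between the fingers. Next is the slide.

```bash
cat >> h.py <<'E'
YW=.0225; VY=np.array([-np.sin(YW),np.cos(YW),0]); VX=np.array([np.cos(YW),np.sin(YW),0])
def st(tag=""):
    s=bot.get_state(); f=np.array(s["contact_force"])
    print(tag,round(s["clock"],2),np.round(s["position"],4),"F",f.round(2),"Fx,Fy vise",round(f@VX,2),round(f@VY,2),"w",round(s["gripper_width"]*88,1)); return s
E
python3 - <<'E'
from h import *
p0=np.array([.546,.0585,.092])
r=bot.move_straight(p0-.045*VY,max_speed=.04,threshold=9);st(r)
look(["jaw_face","stopper_mid","fixed_face"],save="e")
if not r:
    r=bot.move_straight(p0-.055*VY,max_speed=.012,threshold=5);st(r)
E
```

```text
False 7.72 [0.5466 0.0126 0.092 ] F [-4.18 -0.57  4.71] Fx,Fy vise -4.19 -0.47 w 30.8
scene jaw_face 0.69 [316.1 250.2] [ 0.5462 -0.0267  0.042 ]
scene stopper_mid 0.51 [327.1 261.4] [ 0.5503 -0.0507  0.032 ]
scene fixed_face 0.85 [336.8 263.1] [ 0.5503 -0.0755  0.042 ]
top jaw_face 0.21 [353.7 272.8] [ 0.4614 -0.0674  0.042 ]
top fixed_face 0.7 [356.6 229.8] [ 0.547  -0.0732  0.042 ]
False 9.1 [0.5467 0.0029 0.092 ] F [-4.11  0.79  5.07] Fx,Fy vise -4.09 0.88 w 31.0
```

```bash
python3 - <<'E'
from h import *
p0=np.array([.546,.0585,.092])
for d in np.arange(.058,.0745,.003):
    r=bot.move_straight(p0-d*VY,max_speed=.008,threshold=5);s=st((d,r))
    if r or np.array(s["contact_force"])@VY>5.5: break
im=bot.snapshot("scene");cv2.imwrite("pics/f.png",cv2.resize(im[190:330,240:400],None,fx=3.5,fy=3.5))
E
```

```text
(np.float64(0.058), False) 9.62 [ 5.468e-01 -2.000e-04  9.200e-02] F [-4.27  1.47  5.89] Fx,Fy vise -4.24 1.57 w 31.1
(np.float64(0.061000000000000006), False) 10.15 [ 0.5468 -0.0031  0.092 ] F [-3.84  1.18  5.54] Fx,Fy vise -3.82 1.26 w 30.9
(np.float64(0.064), False) 10.68 [ 0.5468 -0.0061  0.092 ] F [-4.57  1.51  4.54] Fx,Fy vise -4.53 1.62 w 30.8
(np.float64(0.067), False) 11.2 [ 0.5469 -0.0091  0.092 ] F [-3.73  0.79  5.48] Fx,Fy vise -3.71 0.88 w 31.1
(np.float64(0.07), True) 11.48 [ 0.5468 -0.0097  0.092 ] F [0.81 2.56 3.69] Fx,Fy vise 0.87 2.54 w 31.0
```

View pics/f.png

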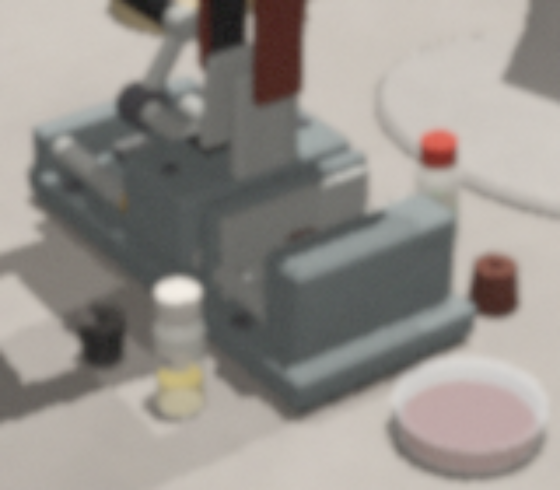

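The jaw is close to the stopper, with its top just visible between the jaws at crop (300,238). I'll go on in 0.5 mm steps and watch the force along the vise.

```bash
python3 - <<'E'
from h import *
bot.pause(.2);s=st("held")
p=np.array(s["position"]); p[2]=.092
for k in range(1,7):
    r=bot.move_straight(p-.0005*k*VY,max_speed=.004);bot.pause(.1);s=st((k,r))
    if np.array(s["contact_force"])@VY>6: break
E
```

```text
held 11.73 [ 0.5468 -0.0095  0.092 ] F [2.17 1.02 4.98] Fx,Fy vise 2.19 0.98 w 31.2
(1, False) 12.31 [ 0.5468 -0.0096  0.092 ] F [0.73 4.55 4.09] Fx,Fy vise 0.83 4.53 w 30.6
(2, False) 12.68 [ 0.5468 -0.0098  0.092 ] F [-0.08  6.13  5.46] Fx,Fy vise 0.06 6.13 w 31.0
```

```bash
python3 - <<'E'
from h import *
bot.move_gripper(.72);s=st("open")
p=np.array(s["position"]);p[2]=.2
bot.move_straight(p,max_speed=.15,threshold=8);st("up")
look(["crank_grip","hub","jaw_face","stopper_mid","fixed_face","lever_pad","rest_pad"],save="g")
a=cv2.imread("pics/g_top.png")[150:310,180:440]; b=cv2.imread("pics/g_scene.png")[150:310,200:410]
cv2.imwrite("pics/g.png",np.vstack([cv2.resize(a,(480,295)),cv2.resize(b,(387,295))[:, :].copy() if 0 else cv2.resize(b,(480,295))]))
E
```

```text
open 13.37 [ 0.5464 -0.0108  0.0918] F [ 0.46 -0.05  0.51] Fx,Fy vise 0.45 -0.06 w 63.6
up 14.23 [ 0.5458 -0.0108  0.1992] F [ 0.77 -0.13 -0.38] Fx,Fy vise 0.77 -0.15 w 63.3
scene hub 0.78 [270.9 214.9] [0.542  0.1021 0.05  ]
scene jaw_face 0.91 [325.7 253.7] [ 0.5524 -0.0439  0.042 ]
scene fixed_face 0.93 [333.5 262.4] [ 0.5473 -0.071   0.042 ]
scene lever_pad 0.58 [302.5 212.3] [0.5427 0.0057 0.097 ]
scene rest_pad 0.93 [318.2 218. ] [ 0.552  -0.0237  0.097 ]
top hub 0.68 [332.2 226.2] [ 0.5529 -0.0246  0.05  ]
top jaw_face 0.43 [342.4 232.1] [ 0.5422 -0.0449  0.042 ]
top stopper_mid 0.45 [349.1 231.6] [ 0.5446 -0.0585  0.032 ]
top fixed_face 0.96 [356.1 231. ] [ 0.5445 -0.0722  0.042 ]
top lever_pad 0.65 [310.9 225.6] [0.5469 0.0148 0.097 ]
top rest_pad 0.64 [331.6 225.1] [ 0.548  -0.0241  0.097 ]
```

View pics/g.png

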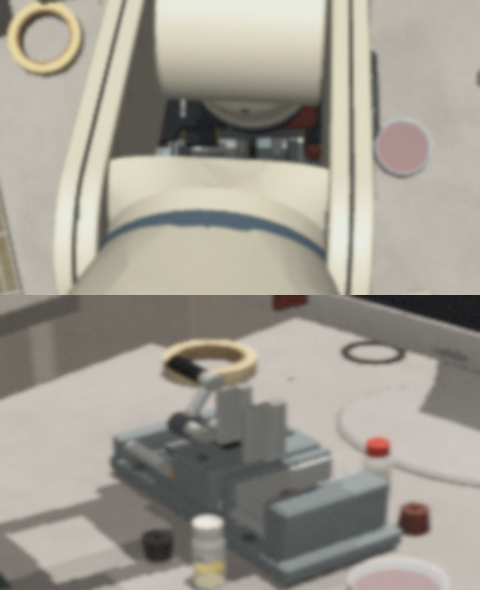

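The jaw gap is now 27 mm from both cameras, and the stopper is caught between the jaws. Grip position check: in the lower view the black crank grip centre is at about crop (185,366).

```bash
python3 - <<'E'
from h import *
print("eyeball grip",atz("scene",[281,188.5],.087))
bot.move_gripper(1.0)
bot.goto([.567,.110,.17],[180,0,1.3]);st("above")
print(bot.get_state()["joints"])
look(["crank_grip","hub"],save="i")
a=cv2.imread("pics/i_top.png")[150:310,180:440]; b=cv2.imread("pics/i_scene.png")[120:280,200:410]
cv2.imwrite("pics/i.png",np.vstack([cv2.resize(a,(480,295)),cv2.resize(b,(480,295))]))
E
```

```text
eyeball grip [0.57219594 0.11534306 0.087     ]
above 17.18 [0.567  0.1098 0.17  ] F [0.29 0.09 0.3 ] Fx,Fy vise 0.29 0.09 w 88.1
[ 9.78474259e+00  2.32549655e+01  1.01350058e+02 -4.91052314e-03
  5.53926716e+01  8.45184092e+00]
scene crank_grip 0.64 [281.1 188.8] [0.5717 0.1142 0.087 ]
scene hub 0.86 [273.2 211.2] [0.5524 0.1114 0.05  ]
top crank_grip 0.59 [261.7 214.8] [0.569 0.11  0.087]
top hub 0.83 [261.2 232.6] [0.5395 0.1163 0.05  ]
```

View pics/i.png

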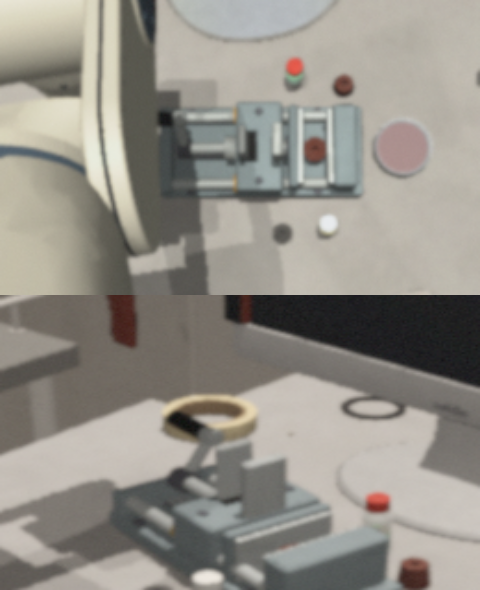

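Both cameras now put the grip at about (0.570, 0.112), as the geometry predicts. In the scene view the fingers are centred on it, at crop (122,320) and (245,308). The stopper sits between the jaws.

```bash
python3 - <<'E'
from h import *
r=bot.move_straight([.570,.112,.082],[180,0,1.3],max_speed=.08,threshold=8);st(r)
if not r:
    bot.move_gripper(0.0);bot.pause(.15);st("grip")
    im=bot.snapshot("scene");cv2.imwrite("pics/j.png",cv2.resize(im[130:290,210:370],None,fx=3,fy=3))
E
```

```text
False 18.73 [0.5704 0.1121 0.0825] F [-0.25 -0.21  0.4 ] Fx,Fy vise -0.26 -0.21 w 87.8
grip 20.24 [0.5719 0.1123 0.0839] F [-0.4  -0.55 11.88] Fx,Fy vise -0.42 -0.54 w 0.8
```

View pics/j.png

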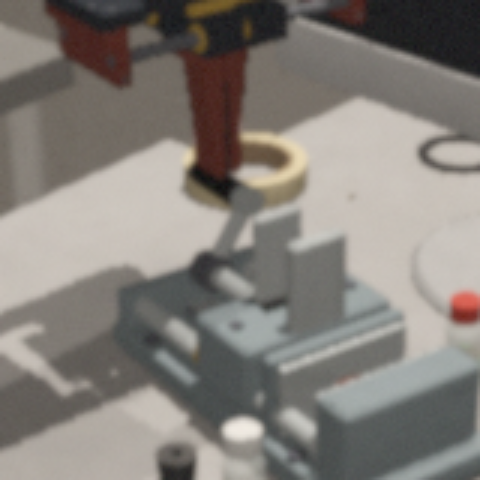

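```bash
python3 - <<'E'
from h import *
s=st();print(s["moment"],s["orientation"])
for n,p in dict(tip=(.572,.112,.070),tcp=(.572,.112,.084),gp=(.572,.112,.089),hub=(.5455,.112,.05)).items():
    q=proj("scene",p);print(n,q,"crop",(q-[210,130])*3)
look(["crank_grip","hub"],save="k")
for n in("crank_grip",):
  for r in bot.silhouettes("scene",n)[:2]: print(r["box"],r["score"],r["pixels"].sum())
E
```

```text
20.29 [0.5719 0.1123 0.0839] F [-0.96  0.94 11.85] Fx,Fy vise -0.94 0.96 w 0.6
[-0.1508375   0.16411102 -0.02219166] [-179.97035794   -0.22640853    1.30354263]
tip [282.17150273 197.96259687] crop [216.5145082  203.88779061]
tcp [281.98148405 190.76813955] crop [215.94445215 182.30441865]
gp [281.91333345 188.17612098] crop [215.74000034 174.52836293]
hub [269.65287953 212.146045  ] crop [178.9586386 246.438135 ]
scene crank_grip 0.78 [282.5 191.5] [0.5679 0.1038 0.087 ]
scene hub 0.62 [272.1 212.6] [0.5481 0.1081 0.05  ]
top hub 0.72 [263.  230.2] [0.5443 0.1128 0.05  ]
[271.0, 183.8, 296.5, 228.7] 0.55 496
```

```bash
python3 - <<'E'
import cv2,numpy as np
a=cv2.imread("pics/k_scene.png")[150:225,245:325]; b=cv2.imread("pics/i_scene.png")[150:225,245:325]
cv2.imwrite("pics/k.png",np.hstack([cv2.resize(x,(400,375),interpolation=2) for x in(b,a)]))
E
```

```text
(no output)
```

View pics/k.png

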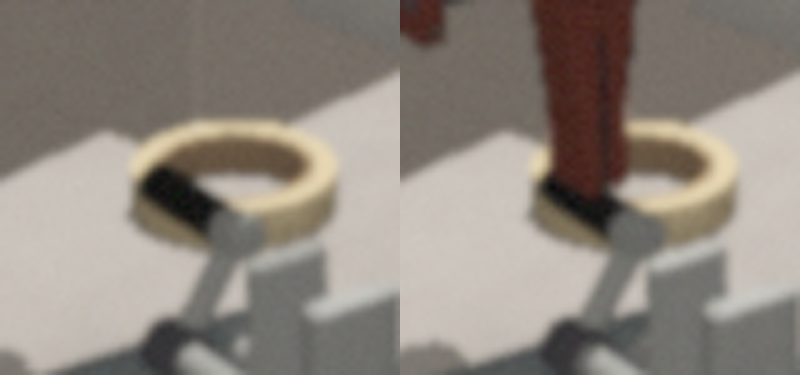

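```bash
python3 - <<'E'
from h import *
print(bot.nose_length)
for z in (.07,.078,.086,.094,.1): 
    print(z,proj("scene",(.546,.0365,z)).round(1),"dpic",((proj("scene",(.546,.0365,z))-[200,120])*2.8).round(0),"now",proj("scene",(.565,.108,z)).round(1),"kpic",((proj("scene",(.565,.108,z))-[245,150])*5).round(0))
E
```

```text
0.014
0.07 [293.7 219.1] dpic [262. 277.] now [280.  199.9] kpic [175. 249.]
0.078 [293.6 214.8] dpic [262. 265.] now [279.9 195.7] kpic [175. 229.]
0.086 [293.5 210.4] dpic [262. 253.] now [279.8 191.6] kpic [174. 208.]
0.094 [293.5 206. ] dpic [262. 241.] now [279.7 187.4] kpic [173. 187.]
0.1 [293.4 202.7] dpic [262. 232.] now [279.6 184.2] kpic [173. 171.]
```

```bash
python3 - <<'E'
from h import *
for z in (.14,.156,.17,.18,.19): 
    print(z,[((proj("scene",(.567+s*.05,.108,z))-[200,120])*[480/210,295/160]+[0,295]).round(0) for s in(-1,1)])
# red extent of fingers in i (open, TCP .17), k (closed TCP .084), c (open TCP .0925)
for n in "ick":
    im=cv2.imread(f"pics/{n}_scene.png").astype(int); m=(im[...,2]>im[...,1]*2)&(im[...,2]>60)
    ys,xs=np.nonzero(m[:215,235:330]); 
    cols={c+235:int(ys[xs==c].max()) for c in range(0,95,3) if (xs==c).any()}
    print(n,cols)
E
```

```text
0.14 [array([124., 386.]), array([239., 361.])]
0.156 [array([123., 370.]), array([239., 345.])]
0.17 [array([122., 355.]), array([239., 331.])]
0.18 [array([122., 344.]), array([238., 321.])]
0.19 [array([121., 334.]), array([238., 311.])]
i {235: 98, 241: 102, 244: 104, 247: 110, 250: 111, 253: 142, 256: 143, 259: 56, 262: 70, 265: 65, 268: 65, 271: 70, 274: 70, 277: 67, 280: 69, 283: 47, 286: 65, 289: 65, 292: 66, 301: 99, 304: 100, 307: 133, 310: 99, 322: 73, 328: 83}
c {244: 127, 268: 151, 271: 150, 274: 153, 277: 128, 280: 126, 283: 124, 286: 116, 289: 128, 292: 133, 295: 103, 298: 162, 301: 202, 304: 200, 307: 201, 310: 169, 313: 165, 316: 163, 319: 155, 322: 161, 325: 160}
k {235: 146, 238: 140, 241: 150, 244: 148, 247: 141, 250: 150, 253: 95, 256: 112, 259: 119, 262: 123, 265: 122, 268: 124, 271: 122, 274: 150, 277: 177, 280: 186, 283: 167, 289: 156, 292: 114, 319: 126, 322: 123, 325: 123, 328: 127}
```

The fingertips really stand about 25 mm higher than the stated nose length gives: visible tip z was about 0.187 with the TCP at 0.17. So the fingers closed on top of the grip. I'll lift, open and go in lower, guarded.

```bash
python3 - <<'E'
from h import *
bot.move_straight([.570,.112,.105],[180,0,1.3],max_speed=.08)
bot.move_gripper(.6);st("open")
r=bot.move_straight([.570,.112,.062],max_speed=.05,threshold=5);st(r)
if not r:
    bot.move_gripper(0.0);bot.pause(.1);st("grip")
im=bot.snapshot("scene");cv2.imwrite("pics/l.png",cv2.resize(im[150:225,245:325],None,fx=7,fy=7,interpolation=2))
E
```

```text
open 22.02 [0.57  0.112 0.105] F [0.12 0.26 0.79] Fx,Fy vise 0.12 0.26 w 53.1
False 23.02 [0.5703 0.112  0.0622] F [ 0.32 -0.22  0.32] Fx,Fy vise 0.31 -0.23 w 52.8
grip 23.8 [0.5708 0.1121 0.0622] F [ 3.8   0.25 -1.35] Fx,Fy vise 3.8 0.17 w 15.5
```

View pics/l.png

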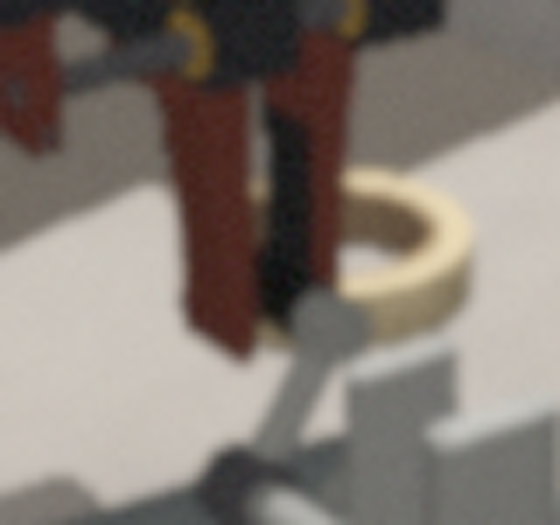

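The crank grip is held: width 15.5 mm, about the 16 mm of the grip. I'll turn along the arc in small steps and read the tangential force.

```bash
cat > turn.py <<'E'
from h import *
import sys
p0=np.array([.5715,.112,.0622]);R=.045;th0=.6;Zv=np.array([0,0,1.])
def arc(a): return p0+R*((np.sin(th0-a)-np.sin(th0))*VX+(np.cos(th0-a)-np.cos(th0))*Zv)
def run(a0,a1,n,stop):
    for a in np.linspace(a0,a1,n+1)[1:]:
        bot.move_straight(arc(a),max_speed=.02)
        F=[];P=[]
        for _ in range(4):
            s=bot.get_state();F.append(s["contact_force"]);P.append(s["position"]);bot.pause(.03)
        F=np.mean(F,0);P=np.mean(P,0)
        d=P-p0; ang=th0-np.arctan2(R*np.sin(th0)+d@VX, R*np.cos(th0)+d[2]); th=th0-ang
        t=-np.cos(th)*VX+np.sin(th)*Zv; r=np.sin(th)*VX+np.cos(th)*Zv
        print(round(a,3),"ang",round(ang,3),"tan",round(-F@t,2),"rad",round(F@r,2),"y",round(F@VY,2),round(s["clock"],2),"w",round(s["gripper_width"]*88,1))
        if -F@t>stop: break
E
python3 - <<'E'
from turn import *
run(0,.24,4,10.5)
E
```

```text
0.06 ang 0.058 tan 7.36 rad -3.88 y 0.33 24.2 w 14.7
0.12 ang 0.121 tan 7.24 rad -4.71 y 0.56 24.62 w 15.2
0.18 ang 0.18 tan 7.8 rad -5.55 y 1.0 25.03 w 15.1
0.24 ang 0.238 tan 7.67 rad -6.36 y 0.77 25.45 w 15.3
```

```bash
python3 - <<'E'
from turn import *
run(.24,.54,6,10.6)
E
```

```text
0.29 ang 0.285 tan 8.48 rad -6.6 y 0.3 25.84 w 15.2
0.34 ang 0.331 tan 8.48 rad -8.16 y 1.12 26.23 w 14.8
0.39 ang 0.376 tan 9.59 rad -8.65 y 0.5 26.62 w 15.3
0.44 ang 0.421 tan 9.59 rad -9.79 y 1.02 27.02 w 15.4
0.49 ang 0.465 tan 9.8 rad -10.52 y 0.92 27.41 w 15.4
0.54 ang 0.508 tan 10.05 rad -10.81 y 1.2 27.8 w 15.0
```

```bash
python3 - <<'E'
from turn import *
import turn
turn.p0=p0-[0,0,.001]
run(.54,.69,5,11.4)
E
```

```text
0.57 ang 0.511 tan 11.19 rad -6.97 y 0.27 28.18 w 15.3
0.6 ang 0.535 tan 10.88 rad -7.05 y 0.47 28.57 w 15.2
0.63 ang 0.56 tan 11.38 rad -7.24 y 0.47 28.95 w 15.0
0.66 ang 0.584 tan 11.46 rad -7.12 y -0.13 29.33 w 15.4
```

Tangential force is 11.4 N against 7.4 N when free, so the clamp is about 30 N. Releasing and checking.

```bash
python3 - <<'E'
from h import *
bot.move_gripper(.6);s=st("open")
p=np.array(s["position"]);p[2]+=.13
bot.move_straight(p,max_speed=.12,threshold=8);st("up")
bot.goto([.40,.42,.25],[180,0,30]);st("away")
look(["crank_grip","hub","jaw_face","stopper_mid","fixed_face","lever_pad","rest_pad"],save="m")
a=cv2.imread("pics/m_top.png")[170:270,200:420]; b=cv2.imread("pics/m_scene.png")[160:310,220:420]
cv2.imwrite("pics/m.png",np.vstack([cv2.resize(a,(600,273),interpolation=2),cv2.resize(b,(436,327),interpolation=2) if 0 else cv2.resize(b,(600,327),interpolation=2)]))
E
```

```text
open 30.12 [0.5433 0.1114 0.0689] F [-0.09  0.38  0.01] Fx,Fy vise -0.08 0.38 w 52.8
up 31.35 [0.5427 0.1113 0.1982] F [-0.3  -0.08 -0.76] Fx,Fy vise -0.3 -0.07 w 52.9
away 32.65 [0.4005 0.4192 0.2496] F [-0.64  0.96 -1.03] Fx,Fy vise -0.62 0.97 w 52.9
scene crank_grip 0.72 [268.1 190.5] [0.5497 0.1215 0.087 ]
scene hub 0.97 [269.9 213.7] [0.5428 0.1069 0.05  ]
scene jaw_face 0.66 [323.9 255.1] [ 0.5477 -0.0456  0.042 ]
scene fixed_face 0.68 [335.7 259.7] [ 0.5547 -0.0668  0.042 ]
scene lever_pad 0.8 [302.4 209.9] [0.5471 0.0125 0.097 ]
scene rest_pad 0.6 [317.7 215.7] [ 0.5557 -0.0172  0.097 ]
top crank_grip 0.81 [260.4 227.9] [0.5437 0.1118 0.087 ]
top hub 0.57 [262.9 230.3] [0.5441 0.113  0.05  ]
top jaw_face 0.68 [342.6 229.4] [ 0.5477 -0.0453  0.042 ]
top stopper_mid 0.63 [349.6 230.4] [ 0.5471 -0.0595  0.032 ]
top fixed_face 0.64 [357.4 227.3] [ 0.552  -0.0748  0.042 ]
top lever_pad 0.53 [308.5 227.9] [0.5426 0.0193 0.097 ]
top rest_pad 0.92 [331.7 228.7] [ 0.5412 -0.0243  0.097 ]
```

View pics/m.png

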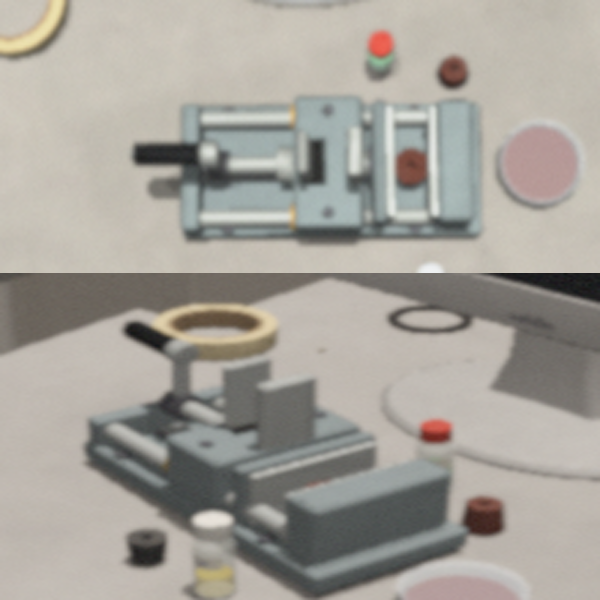

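The picture shows the stopper upright between the jaws (crop 411,167). The crank is now vertical, about 0.6 rad turned. The lever has sprung back, with the pads 43 mm apart, and the small things are undisturbed.

```bash
python3 -c "
from h import *
bot.finish_job();st('done')"
```

```text
the job is handed in; nothing more can be done
the job is handed in; nothing more can be done
```

The stopper is clamped between both jaws and I handed the job in at about 33 s of the 56 s allowed; no verdict was reported.

**What I did:**
- **Slide:** I squeezed the lever against its rest and slid the carriage about 68 mm. I stopped when the stopper was caught at roughly 6 N on the tool, including about 2 N of sliding friction, then let the lever go.
- **Tightening:** I turned the crank about 0.58 rad clockwise. The tangential force rose from about 7.4 N to 11.4 N, which by the figures given means about 30 N of clamp. That is within the 18–50 N allowed; the clamp force itself was not measured directly.

**Last checks:** The final picture shows:
- the stopper upright between the jaws;
- the lever let go, with its pad 43 mm from the rest pad in the top view (42 mm expected);
- the crank vertical;
- the vials, the spare stoppers and the dish apparently where they stood. I compared these by eye only, not by measured positions.

**What failed or disagreed:**
- **First crank grasp:** it missed. In the pictures the fingertips appeared about 25–30 mm higher than the stated tool length gives, so the fingers shut on top of the grip and pressed down with about 12 N. I reopened, went in 20 mm lower and held it properly at 15.5 mm.
- **Sideways force:** while turning, the pull toward the hub reached about 11 N because my arc was slightly off. I eased it to about 7 N.
- **Camera disagreement:** the two cameras differed on single points by up to about 11 mm. In the last look the jaw gap read 21 mm from one camera and 29.5 mm from the other; both had read about 27 mm just before tightening.

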